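Fetch the packing block from under the low shelf with the reacher

ROBOT

A 6-joint arm with a two-finger parallel gripper is mounted at the origin on a cart in front of the work surface, level with it; the furniture and walls round the work are solid. World frame = base frame: x ahead of the robot, y to its left, z up, the work surface at z = 0. Lengths are in m, angles in degrees, forces in N, time in s.
With the tool pointing down it reaches from about 0.25 to 0.725 m from the base axis. Payload 9.7 kg.
Tool frame: the origin (TCP) lies between the finger pads; the fingertips stand 11 mm ahead of it and the grasp point (between the pads) lies 8 mm behind it; y points along the fingers, x is the direction in which the jaws open and shut, and the axes are right-handed (so a half turn about y gives the same grasp; the last joint's range is limited). The gripper opens to 85 mm and grips with 20 to 120 N. Pads are 22 mm wide; open, the fingers measure 114 mm over their backs; the gripper's body (76 mm by 85 mm) begins 54 mm behind the grasp point. The pads swing forward as they close: fully open they stand 13 mm farther back than shut.
Start: joints at [75.974, 4.979, 10.078, 95.1, 0, 90], TCP at [0.133, 0.534, 0.242] pointing down, gripper open.
Joint ranges: [-179.16, 179.16], [-48.56, 103.87], [-65.8, 70.77], [-126.05, 130.52], [-82.76, 87.17], [-180, 180]. Speed limits (degrees/s): [127.2, 127.2, 147.25, 180, 180, 180].

INTERFACE

Orientations are given as [roll, pitch, yaw] about the fixed x, y, z axes, in that order (R = Rz(yaw) Ry(pitch) Rx(roll)).
In Python, from workcell import bot, vision gives the robot as it stands. The module is installed in compiled form; this text tells all that it offers.
- The arm moves only by the shell command python3 -m crank 'ROWS' [OPENING] [FORCE]. ROWS is text: rows parted by semicolons, each of 6 numbers parted by spaces: the shift along the tool's x, y, z in m, then the turn, a rotation vector about the tool's x, y, z in rad. A call has 1 to 8 rows; each row is the pose to reach, as a shift and turn from the pose commanded when the call began, along the tool's axes at that moment; what a row does not reach only later rows make up. A row lasts 1/10 s, in which the tool goes at most 50 mm and 8.59 degrees, less where a joint would pass 70% of its speed; a pose out of reach is approached as far as the arm can. A call with a gripper value outside its range is refused whole. OPENING is the gripper's target within -1 to 1 (shut at 1, half-way at 0, fully open at -1), set as the call begins (- or left out, the last holds). The fingers move at their own pace and stop on an object; FORCE is the grip in N (left out, the last holds). Time passes only in rows, so rows that repeat a pose let the fingers close. It gives the time, the measured TCP pose, the force and the opening at its end, in the units of the state.
- bot.get_obs(): the state, without advancing time (a new reading comes with each control period).
- vision.camera(name): name is "scene" or "top" or "wrist"; returns the picture (480x640x3 uint8, red, green, blue); there is no depth.
- vision.get_calibration(name): a dict with "fx", "fy", "cx", "cy" (pixels), "distortion" ([k1, k2, p1, p2, k3] as OpenCV has them; the pictures are not rectified), "rvec" (rotation vector, rad) and "tvec" (3), from world to camera coordinates, as OpenCV has them. Camera axes: x right, y down, z forward; pixel columns grow to the right and rows downward; lengths in m; the calibration is good to about 2 mm. A picture is of the moment at which its call begins: read the wrist's pose just before it. get_calibration takes no time and is no camera call; for the wrist camera it gives the pose at the moment of the call.
- bot.job_done(): hands the job in, once; it reports no verdict.
The state is a dict: "time": time; "q": joint angles; "qd": joint speeds; "joint_efforts": joint torques, N m; "ee_pos": TCP position; "tcp_rot": TCP orientation; "wrist_force": force on the tool from outside, world axes, zero at the start; "torque": the same for the moment, N m; "opening": finger opening in m.
Only numpy, scipy, OpenCV 4.12 (cv2) and the standard library are available. Lean on these libraries where they do the work, as an engineer would, in place of code of your own. Each camera call takes 0.05 s, during which the arm holds its last target. There are 200 camera calls.

TASK

The wooden packing block is held under the sprung pad at the back of the low bench shelf, where no hand fits, so take hold of it with the reacher only. Grip the reacher by its handle and slide it along the worktop into the gap until its bumper rests gently against the block, squeeze the trigger so the jaws grip the block firmly enough to pull it from under the pad but without crushing it, and draw it out until all of it is in the open. Then let go, leaving the block and the reacher lying flat on the worktop, the shelf and everything else undisturbed.

Things in the scene. Friction and masses are not known exactly. Their poses are not given: they have to be found in the camera images.
- reacher: Loose light grabbing tool (0.23 kg), 300 long, 90 wide, 48 mm high, lying on its skids; made to be slid on the worktop (it droops if lifted). Origin: on the worktop under the middle of its handle; +x along the tool to the jaws, +y the trigger side, z up. Two flat bars run from the handle to the jaws. That end spans y = -39 to +48 mm, ends at x = 261 mm and is under 30 mm high.
- reacher_grip (a point): Middle of the handle, 30 mm above the reacher's origin, axes as the reacher. Two upright plastic grips side by side, 74 mm long, z = 12 to 48 mm: fixed grip with outer face at y = -29 mm, trigger with outer face at y = +29 mm (58 mm over both). Squeeze them together along y from above. Raised finger stops at x = +-34 mm leave 62 mm for the fingers.
- reacher_trigger (a joint): Squeeze of the trigger, m: 0 released, 0.016 full; slides toward the fixed grip, moving jaw with it 1:1. Return spring 22 N at 0, 26 N at 0.016, so a 20 N grip leaves the jaws open. Jaws meet the 45 mm block at about 0.011. Fingers that sink as they close press the tool onto the worktop, and it binds: ease upward a little. Between two fingers the tool shifts half the squeeze toward its +y.
- reacher_jaw: Moving jaw, rubber-faced bar; origin as the reacher's, shifted with the trigger. Open: inner face at y = +27 mm; fixed jaw's at y = -29; both x = 212 to 260, z = 6 to 28 mm. Sprung on the trigger bar, 9 N/mm: its force on the block = grip force on the handle minus about 25 N. Under 8 N the block slips, above 22 N it is crushed (full squeeze is too much); 36 to 42 N on the handle is right.
- reacher_bumper: Round rubber bumper, 16 mm across, in the throat between the jaws, facing +x: face at x = 219, y = -7.5, z = 18 mm in the reacher's frame. Sprung, 10 mm of give, 1 N at first touch to 9 N fully pressed. Its origin is that of the reacher while not pressed.
- reacher_throat (a point): Point midway between the open jaws at the bumper's face: x = 219, y = -1, z = 18 mm in the reacher's frame, same axes.
- wood_packer: Loose wooden packing block, 45 x 95 x 32 mm, flat under the shelf, a short end toward the mouth. Origin: centre of its underside; its 95 mm length is its y axis, its 45 mm width is x. A sprung pad presses on its rear half with about 7 N, so it takes roughly 10 to 17 N to pull over the first 5 to 6 cm.
- low_shelf: Low plywood shelf fixed on the worktop, 170 deep (x), 210 wide (y), 74 mm high, closed at sides and back, open to -x; gap 186 wide, 62 mm high, floor is the worktop. Origin: centre of its footprint; +x points into the gap; mouth at x = -85 mm, back wall's inside at x = +79. The sprung pad (29 mm or more above the worktop) hangs at x = 21 to 71, y = -35 to 35 mm.
- grease_tin: Bystander: round grease tin, 66 mm across, 52 mm high, standing on top of the shelf.
- multimeter: Bystander: hand multimeter lying on the worktop, 138 x 68 x 42 mm.
- oil_bottle: Bystander: oil bottle with spout, 46 mm across, 131 mm high, standing.
- poly_beaker: Bystander: plain white beaker, 76 mm across, 89 mm high, standing.

How it is judged:
By the outcome, as a careful person would: the job done as asked, in the order asked, and still so for the second after the job is handed in, with the robot touching nothing.
It also fails if it takes over 50 s, if anything falls off the work surface, if the arm or the gripper's body presses on something with over 40 N, if the wrist force passes 120 N, or if a joint passes its speed limit or range.

## Working session

There is one attempt and no reset: what is moved stays moved. The work goes in short steps, Python scripts to look and compute and a shell command to move; the robot and the scene stay as the last step left them, time stands still between calls to the robot, and variables do not carry over. Pictures are saved under pics/ and viewed, about 8 in all and at most 12, crops included, and the job is handed in when it is done.

```bash
mkdir -p pics; python3 - <<'E'
from workcell import bot, vision
import cv2
o=bot.get_obs();print({k:o[k] for k in('time','ee_pos','tcp_rot','opening','wrist_force')})
for n in('top','scene'):
    cv2.imwrite(f'pics/{n}0.png',vision.camera(n)[:,:,::-1]);print(n,vision.get_calibration(n))
E
```

```text
{'time': 0.0, 'ee_pos': array([0.13324591, 0.53340441, 0.2415726 ]), 'tcp_rot': array([-9.00012481e+01,  7.60887064e-02,  7.59743728e+01]), 'opening': 0.08560888274022413, 'wrist_force': array([0.46868059, 0.02496132, 1.06397766])}
top {'fx': 466.9738568091331, 'fy': 466.9738568091331, 'cx': 317.50356664194817, 'cy': 239.08963954205436, 'distortion': array([-0.0856006,  0.       ,  0.       ,  0.       ,  0.       ]), 'rvec': array([ 2.15160274, -2.19223607,  0.08723968]), 'tvec': array([0.06404018, 0.54073079, 1.24756144])}
scene {'fx': 560.1115359231748, 'fy': 560.1115359231748, 'cx': 309.5086566711734, 'cy': 238.73555432596436, 'distortion': array([-0.02658815,  0.        ,  0.        ,  0.        ,  0.        ]), 'rvec': array([ 2.05462231,  0.07009896, -0.07084538]), 'tvec': array([-0.55864736,  0.07082054,  1.60617349])}
```

View pics/top0.png

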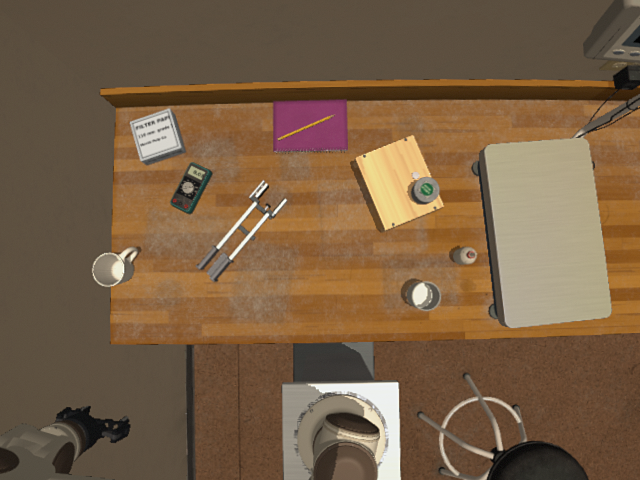

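View pics/scene0.png

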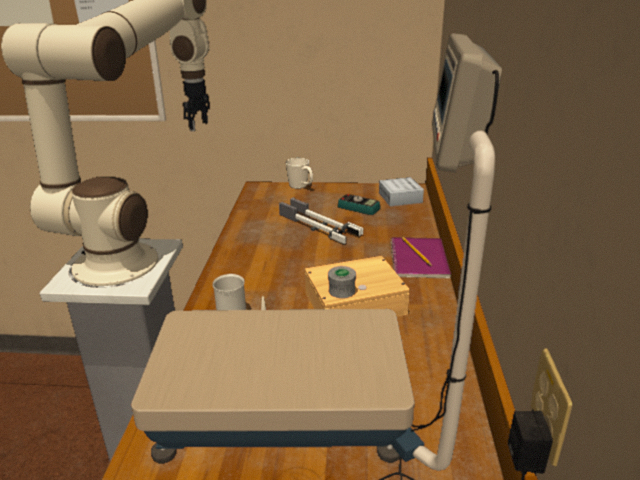

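```bash
cat > h.py <<'E'
import numpy as np, cv2
from workcell import bot, vision
def cam(n):
    c=vision.get_calibration(n)
    K=np.array([[c['fx'],0,c['cx']],[0,c['fy'],c['cy']],[0,0,1]])
    return K,np.array(c['distortion']),np.array(c['rvec']),np.array(c['tvec'])
def ray(C,uv):
    K,d,r,t=C
    p=cv2.undistortPoints(np.array(uv,float).reshape(-1,1,2),K,d).reshape(-1,2)
    R=cv2.Rodrigues(r)[0]
    return -R.T@t,np.c_[p,np.ones(len(p))]@R
def atz(C,uv,z):
    o,v=ray(C,uv); z=np.broadcast_to(z,len(v))
    return o+v*((z-o[2])/v[:,2])[:,None]
def proj(C,P):
    return cv2.projectPoints(np.array(P,float).reshape(-1,3),C[2],C[3],C[0],C[1])[0].reshape(-1,2)
E
python3 - <<'E'
from h import *
im=cv2.imread('pics/top0.png')
a=cv2.resize(im[175:287,188:298],(0,0),fx=5,fy=5,interpolation=cv2.INTER_CUBIC)
a=im[172:286,190:300];b=im[130:244,350:450]
cv2.imwrite('pics/c0.png',cv2.resize(np.hstack([a,b]),(0,0),fx=3.8,fy=3.8,interpolation=cv2.INTER_CUBIC))
C=cam('top');print(ray(C,[[320,240]]))
uv=[[356,155],[412,137],[443,208],[384,230]]
P=atz(C,uv,.074);print(P,[np.linalg.norm(P[i]-P[i-1]) for i in range(4)])
w=cam('wrist');print(ray(w,[[320,240]]),w[0][0,0]);print(cv2.Rodrigues(w[2])[0])
E
```

```text
(array([0.42908122, 0.04427449, 1.29105753]), array([[ 0.08661467,  0.00227117, -0.99625555]]))
[[ 0.76049726 -0.05321115  0.074     ]
 [ 0.80764711 -0.20513553  0.074     ]
 [ 0.613554   -0.2796489   0.074     ]
 [ 0.55800027 -0.12125649  0.074     ]] [np.float64(0.2136239742043266), np.float64(0.15907270907774948), np.float64(0.20790472922584485), np.float64(0.16785224286917846)]
(array([0.05286949, 0.55336635, 0.37395709]), array([[ 0.31614931, -0.08893248, -0.94458081]])) 412.9156196836225
[[ 0.24109706  0.97050013 -0.00130436]
 [ 0.91800517 -0.22761952  0.32473967]
 [ 0.31486299 -0.07949119 -0.94580254]]
```

View pics/c0.png

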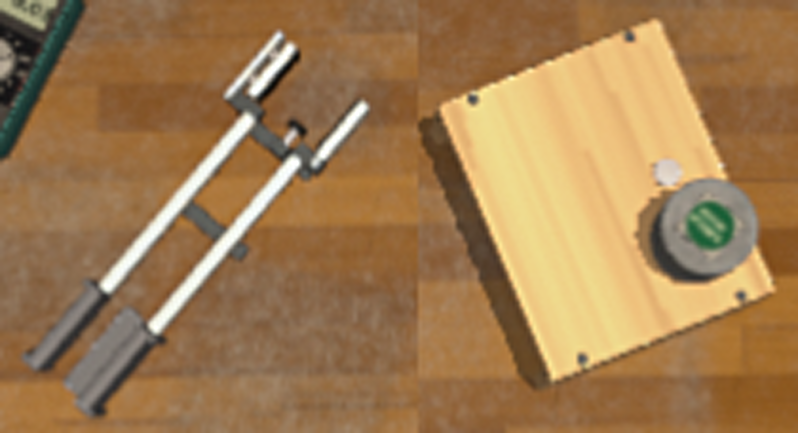

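```bash
cat >> h.py <<'E'
from scipy.optimize import least_squares
def fit(C,uv,M,x0):
    M=np.array(M,float)
    def w(p):
        c,s=np.cos(p[2]),np.sin(p[2])
        return np.c_[c*M[:,0]-s*M[:,1]+p[0],s*M[:,0]+c*M[:,1]+p[1],M[:,2]]
    r=least_squares(lambda p:(proj(C,w(p))-uv).ravel(),x0,loss='soft_l1')
    return r.x,(proj(C,w(r.x))-uv)
E
python3 - <<'E'
from h import *
C=cam('top')
uv=np.array([[440,107],[657,18],[776,290],[545,383]])/3.8+[350-110,130]
p,e=fit(C,uv,[[-.085,.105,.074],[.085,.105,.074],[.085,-.105,.074],[-.085,-.105,.074]],[.68,-.16,-1.2]);print('shelf',p,np.degrees(p[2]));print(e.round(1))
uv=np.array([[360,101],[298,48],[278,32],[299,127],[95,414],[162,340],[25,355],[90,282]])/3.8+[190,172]
M=[[.260,-.029,.028],[.260,.027,.028],[.260,.048,.028],[.219,-.0075,.022],[-.037,-.029,.048],[.037,-.029,.048],[-.037,.029,.048],[.037,.029,.048]]
p,e=fit(C,uv,M,[.4,.3,-.6]);print('reach',p,np.degrees(p[2]));print(e.round(1))
E
```

```text
shelf [ 0.68491677 -0.16581121 -1.21000313] -69.32807278635025
[[-1.2 -0.4]
 [ 0.2  0.3]
 [-0.2  0.5]
 [ 1.4 -0.3]]
reach [ 0.47804669  0.3327063  -0.70611878] -40.45762575636252
[[-0.1 -0.8]
 [ 0.6  0.4]
 [ 0.1 -0.1]
 [ 0.6 -0.8]
 [-1.9  0.7]
 [-1.8 -1.2]
 [ 0.2  2.4]
 [ 0.8  0.3]]
```

```bash
cat >> h.py <<'E'
from scipy.spatial.transform import Rotation as Ro
def Rt(ang,pitch=0):  # tool x heading ang (world deg), tool y down, pitched forward
    return Ro.from_euler('xyz',[-90,0,ang],degrees=True)*Ro.from_rotvec([-np.radians(pitch),0,0])
def plan(pos,R):
    o=bot.get_obs(); R0=Ro.from_euler('xyz',o['tcp_rot'],degrees=True)
    print('t',round(o['time'],2),'tcp',o['ee_pos'].round(4),'F',o['wrist_force'].round(1),'op',round(o['opening'],4),'q',np.round(o['q'],1))
    print('shift',R0.inv().apply(np.array(pos)-o['ee_pos']).round(4),'rot',(R0.inv()*R).as_rotvec().round(4))
E
python3 -c "
from h import *
plan([.614,.021,.13],Rt(20.67,43))"
```

```text
t 0.1 tcp [0.1333 0.5334 0.2416] F [-0.9  0.5 -0.3] op 0.0855 q [76.   5.  10.  95.1  0.  90. ]
shift [-0.3805  0.1121 -0.5906] rot [-0.6897  0.9185  0.3606]
```

```bash
R="-0.38 0.08 -0.59 -0.69 0.9185 0.36"; true; python3 -m crank '-0.38 0.08 -0.59 -0.69 0.9185 0.36;-0.38 0.08 -0.59 -0.69 0.9185 0.36;-0.38 0.08 -0.59 -0.69 0.9185 0.36;-0.38 0.08 -0.59 -0.69 0.9185 0.36;-0.38 0.08 -0.59 -0.69 0.9185 0.36;-0.38 0.08 -0.59 -0.69 0.9185 0.36;-0.38 0.08 -0.59 -0.69 0.9185 0.36;-0.38 0.08 -0.59 -0.69 0.9185 0.36' -1
python3 -c "
from h import *
plan([.614,.021,.13],Rt(20.67,43))"
```

```text
time: 0.9
ee_pos: [0.4062, 0.2425, 0.1968]
tcp_rot: [-133.0, -0.1, 20.6]
wrist_force: [0.2, 0.6, 0.9]
opening: 0.0852
t 0.9 tcp [0.4062 0.2425 0.1968] F [0.2 0.6 0.9] op 0.0852 q [ 50.8  11.1   2.3 106.2 -36.2 128.5]
shift [ 0.1162  0.2404 -0.1594] rot [ 0.0001 -0.0018  0.0014]
```

```bash
python3 -m crank '0.116 0.24 -0.16 0 0 0;0.116 0.24 -0.16 0 0 0;0.116 0.24 -0.16 0 0 0;0.116 0.24 -0.16 0 0 0;0.116 0.24 -0.16 0 0 0;0.116 0.24 -0.16 0 0 0;0.116 0.24 -0.16 0 0 0;0.116 0.24 -0.16 0 0 0' -1
python3 - <<'E'
from h import *
import pickle
plan([.614,.021,.13],Rt(20.67,43))
C=cam('wrist');im=vision.camera('wrist')[:,:,::-1];cv2.imwrite('pics/w1.png',im);pickle.dump(C,open('w1.pkl','wb'))
E
```

```text
time: 1.7
ee_pos: [0.6134, 0.0212, 0.1287]
tcp_rot: [-132.8, 0.1, 20.7]
wrist_force: [-0.3, -0.4, -0.8]
opening: 0.085
t 1.7 tcp [0.6134 0.0212 0.1287] F [-0.3 -0.4 -0.8] op 0.085 q [ 19.6   9.5  -5.6  74.  -42.8  88.6]
shift [ 0.0005 -0.0006 -0.0012] rot [-0.0033  0.0011 -0.0008]
```

View pics/w1.png

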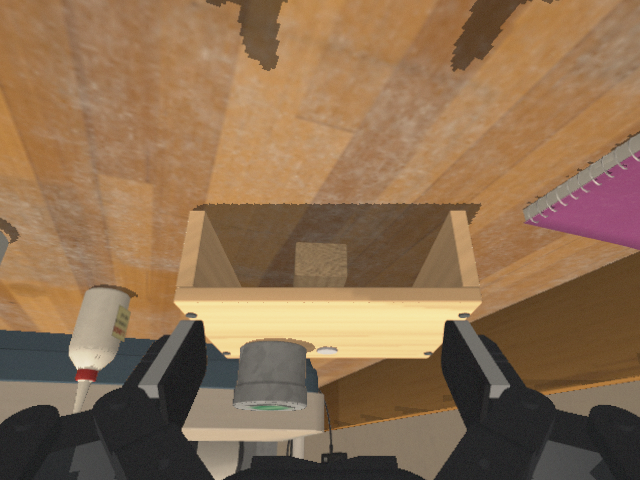

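```bash
python3 - <<'E'
from h import *
import pickle
C=pickle.load(open('w1.pkl','rb'))
im=cv2.imread('pics/w1.png')
cv2.imwrite('pics/c1.png',cv2.resize(cv2.rotate(im[195:310,165:490],cv2.ROTATE_180),(0,0),fx=2.45,fy=2.45,interpolation=cv2.INTER_CUBIC))
f=atz(C,[[296,243],[346,244]],0);g=atz(C,[[295,276],[347,277]],.032)
s=atz(C,[[174,301],[481,301]],.074);s0=atz(C,[[191,211],[468,210]],0)
for n,a in(('front floor',f),('front top',g),('mouth top',s),('mouth floor',s0)):
    d=a[0]-a[1];print(n,a.round(4).tolist(),np.linalg.norm(d).round(4),'dir-> x heading',np.degrees(np.arctan2(d[1],d[0])).round(1),'mid',a.mean(0).round(4))
E
```

```text
front floor [[0.6525, -0.1493, 0.0], [0.6945, -0.1353, 0.0]] 0.0443 dir-> x heading -161.7 mid [ 0.6735 -0.1423  0.    ]
front top [[0.6523, -0.1482, 0.032], [0.6942, -0.1346, 0.032]] 0.0441 dir-> x heading -162.0 mid [ 0.6733 -0.1414  0.032 ]
mouth top [[0.5608, -0.1231, 0.074], [0.7541, -0.0494, 0.074]] 0.2069 dir-> x heading -159.1 mid [ 0.6574 -0.0863  0.074 ]
mouth floor [[0.5612, -0.1272, 0.0], [0.7592, -0.0505, 0.0]] 0.2123 dir-> x heading -158.8 mid [ 0.6602 -0.0888  0.    ]
```

View pics/c1.png

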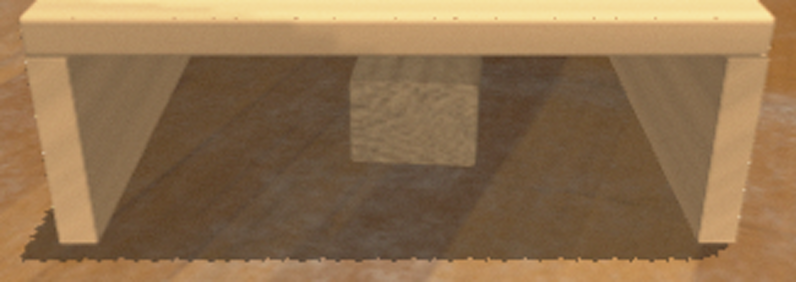

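```bash
python3 - <<'E'
from h import *
import pickle
C=pickle.load(open('w1.pkl','rb'))
def o(p): return [489.3-p[0]/2.45,309.3-p[1]/2.45]
for n,z,a in(('bf',0,[[475,166],[351,161]]),('bt',.032,[[478,86],[350,82]]),('m74',.074,[[775,21],[21,21]]),('m62',.062,[[769,55],[26,55]]),('m0',0,[[735,243],[60,243]])):
    a=atz(C,[o(p) for p in a],z);d=a[1]-a[0]
    print(n,a.round(4).tolist(),np.linalg.norm(d).round(4),np.degrees(np.arctan2(d[1],d[0])).round(1),a.mean(0).round(4))
uv=np.array([o(p) for p in [[475,166],[351,161],[478,86],[350,82]]])
M=[[0,-.0225,0],[0,.0225,0],[0,-.0225,.032],[0,.0225,.032]]
p,e=fit(C,uv,M,[.674,-.142,-1.21]);print(p,np.degrees(p[2]),e.round(1))
# shelf mouth fit
uv=np.array([o(p) for p in [[775,21],[21,21],[769,55],[26,55],[735,243],[60,243]]])
M=[[-.085,s*.105,z] for z in(.074,.062,0) for s in(-1,1)]
p,e=fit(C,uv,M,[.685,-.166,-1.21]);print('shelf',p,np.degrees(p[2]),e.round(1))
E
```

```text
bf [[0.6512, -0.1468, 0.0], [0.6942, -0.1346, 0.0]] 0.0448 15.9 [ 0.6727 -0.1407  0.    ]
bt [[0.6506, -0.1448, 0.032], [0.6928, -0.1324, 0.032]] 0.044 16.3 [ 0.6717 -0.1386  0.032 ]
m74 [[0.5601, -0.1228, 0.074], [0.7536, -0.0491, 0.074]] 0.207 20.9 [ 0.6568 -0.0859  0.074 ]
m62 [[0.56, -0.1283, 0.062], [0.7577, -0.053, 0.062]] 0.2116 20.8 [ 0.6589 -0.0906  0.062 ]
m0 [[0.5599, -0.1263, 0.0], [0.757, -0.0515, 0.0]] 0.2109 20.8 [ 0.6584 -0.0889  0.    ]
[ 0.67230814 -0.13990002 -1.29793584] -74.36624545165274 [[-0.3 -0.5]
 [ 0.1 -0.4]
 [-0.3  0.5]
 [ 0.6  0.8]]
shelf [ 0.68839541 -0.16830591 -1.20765405] -69.19347992109651 [[-0.4  1.6]
 [ 0.9  1.7]
 [ 0.2 -1.1]
 [-0.2 -1. ]
 [ 0.2 -0.1]
 [-0.8 -0.1]]
```

```bash
python3 -c "
from h import *
plan([.478,.333,.16],Rt(49.5))"
```

```text
t 1.75 tcp [0.6131 0.0225 0.1292] F [-0.8  0.  -0.3] op 0.0852 q [ 19.8   9.4  -5.6  74.1 -42.8  88.6]
shift [-0.0162 -0.2524  0.2273] rot [ 0.7307 -0.4774 -0.1881]
```

```bash
python3 -m crank '-0.016 -0.252 0.227 0.73 -0.477 -0.188;-0.016 -0.252 0.227 0.73 -0.477 -0.188;-0.016 -0.252 0.227 0.73 -0.477 -0.188;-0.016 -0.252 0.227 0.73 -0.477 -0.188;-0.016 -0.252 0.227 0.73 -0.477 -0.188;-0.016 -0.252 0.227 0.73 -0.477 -0.188;-0.016 -0.252 0.227 0.73 -0.477 -0.188;-0.016 -0.252 0.227 0.73 -0.477 -0.188' -1
python3 - <<'E'
from h import *
import pickle
plan([.478,.333,.16],Rt(49.5))
C=cam('wrist');im=vision.camera('wrist')[:,:,::-1];cv2.imwrite('pics/w2.png',im);pickle.dump(C,open('w2.pkl','wb'))
E
```

```text
time: 2.55
ee_pos: [0.4755, 0.3374, 0.1612]
tcp_rot: [-90.0, -0.1, 49.8]
wrist_force: [-1.1, -0.2, -1.3]
opening: 0.0855
t 2.55 tcp [0.4755 0.3374 0.1612] F [-1.1 -0.2 -1.3] op 0.0855 q [35.4  8.6  5.  86.4 -0.  75.5]
shift [-0.0017  0.0012 -0.0047] rot [0.0004 0.0061 0.0011]
```

View pics/w2.png

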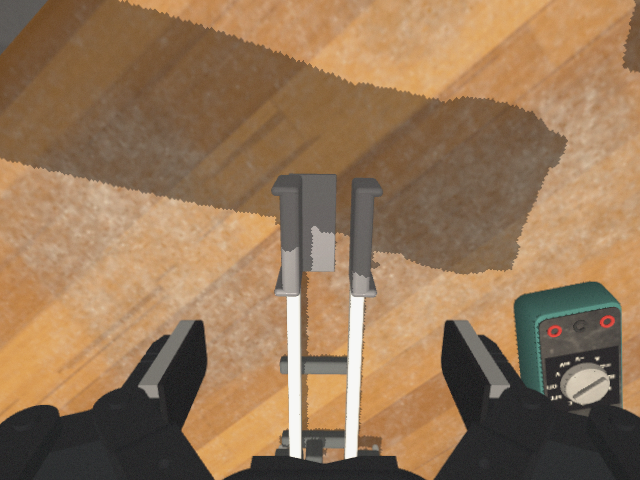

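```bash
python3 - <<'E'
from h import *
import pickle
C=pickle.load(open('w2.pkl','rb'))
for z in(.048,):
    a=atz(C,[[273,191],[382,193],[276,294],[377,294]],z);print(a.round(4))
    r=a[:2].mean(0);f=a[2:].mean(0);d=f-r
    print(np.linalg.norm(a[0]-a[1]),np.linalg.norm(a[2]-a[3]),np.linalg.norm(d),np.degrees(np.arctan2(d[1],d[0])),(r+f)/2)
# bars: cross-check yaw
E
```

```text
[[0.434  0.3327 0.048 ]
 [0.4774 0.3824 0.048 ]
 [0.4863 0.2878 0.048 ]
 [0.5291 0.3386 0.048 ]]
0.0659216188432409 0.06649452068221502 0.0683705388023325 -40.4770333324624 [0.48171019 0.33536743 0.048     ]
```

```bash
python3 -c "
from h import *
plan([.481,.335,.023],Rt(49.5))"
```

```text
t 2.6 tcp [0.4762 0.3358 0.1608] F [ 0.3 -0.4 -0.3] op 0.0853 q [35.2  8.5  5.  86.4 -0.1 75.4]
shift [ 0.0025  0.1378 -0.004 ] rot [0.0013 0.0056 0.0003]
```

```bash
python3 -m crank '0.0025 0.05 -0.004 0 0.005 0;0.0025 0.09 -0.004 0 0.005 0;0.0025 0.12 -0.004 0 0.005 0;0.0025 0.137 -0.004 0 0.005 0;0.0025 0.137 -0.004 0 0.005 0' -1
python3 -m crank '0 0 0 0 0 0;0 0 0 0 0 0;0 0 0 0 0 0;0 0 0 0 0 0;0 -0.001 0 0 0 0;0 -0.001 0 0 0 0;0 -0.001 0 0 0 0;0 -0.001 0 0 0 0' 1 20
python3 -m crank '0 0 0 0 0 0;0 0 0 0 0 0;0 0 0 0 0 0'
```

```text
time: 3.1
ee_pos: [0.4811, 0.3312, 0.0205]
tcp_rot: [-90.0, 0.3, 49.3]
wrist_force: [0.5, 0.2, -1.0]
opening: 0.0853
time: 3.9
ee_pos: [0.4836, 0.3325, 0.0251]
tcp_rot: [-90.1, -0.1, 49.3]
wrist_force: [-1.1, 0.0, 6.5]
opening: 0.0576
time: 4.2
ee_pos: [0.4836, 0.3325, 0.0251]
tcp_rot: [-90.1, -0.1, 49.3]
wrist_force: [-2.0, -1.0, 5.8]
opening: 0.0573
```

```bash
python3 -m crank '0 -0.001 0 0 0 0;0 -0.002 0 0 0 0;0 -0.002 0 0 0 0'
python3 -c "
from h import *
plan([.580,.1857,.0255],Rt(16))"
```

```text
time: 4.5
ee_pos: [0.483, 0.332, 0.0259]
tcp_rot: [-90.1, 0.0, 49.3]
wrist_force: [0.3, -0.2, -2.5]
opening: 0.0579
t 4.5 tcp [0.483  0.332  0.0259] F [ 0.3 -0.2 -2.5] op 0.0579 q [34.5 11.2 -7.  71.8 -0.1 75.3]
shift [-0.0475  0.0006 -0.169 ] rot [1.200e-03 5.806e-01 1.000e-04]
```

```bash
python3 -m crank '-0.002 0.0005 -0.01 0 0.04 0;-0.006 0.0005 -0.026 0 0.1 0;-0.011 0.0005 -0.045 0 0.17 0;-0.017 0.0005 -0.065 0 0.24 0;-0.023 0.0005 -0.085 0 0.31 0;-0.03 0.0005 -0.105 0 0.38 0;-0.036 0.0005 -0.125 0 0.45 0;-0.041 0.0005 -0.145 0 0.52 0'
python3 -c "
from h import *
plan([.580,.1857,.0255],Rt(16))"
```

```text
time: 5.3
ee_pos: [0.5669, 0.2051, 0.0257]
tcp_rot: [-90.1, -0.1, 19.2]
wrist_force: [-0.3, 0.7, -1.2]
opening: 0.058
t 5.3 tcp [0.5669 0.2051 0.0257] F [-0.3  0.7 -1.2] op 0.058 q [19.9 13.4 -4.4 72.1 -0.1 90.7]
shift [ 0.006   0.0002 -0.0226] rot [0.0011 0.0556 0.0009]
```

```bash
python3 -m crank '0.003 0 -0.013 0 0.03 0;0.006 0 -0.022 0 0.055 0;0.006 0 -0.022 0 0.055 0'
python3 - <<'E'
from h import *
plan([.580,.1857,.0255],Rt(16))
im=vision.camera('top')[:,:,::-1]; cv2.imwrite('pics/top2.png',im)
cv2.imwrite('pics/c2.png',cv2.resize(im[140:290,270:450],(0,0),fx=4,fy=4,interpolation=cv2.INTER_CUBIC))
E
```

```text
time: 5.6
ee_pos: [0.5799, 0.1869, 0.0258]
tcp_rot: [-90.1, -0.1, 16.2]
wrist_force: [0.0, 0.6, -1.8]
opening: 0.0581
t 5.6 tcp [0.5799 0.1869 0.0258] F [ 0.   0.6 -1.8] op 0.0581 q [17.9 14.3 -3.4 72.3 -0.1 91.7]
shift [-0.0002  0.0003 -0.0012] rot [0.0011 0.004  0.0011]
```

View pics/c2.png

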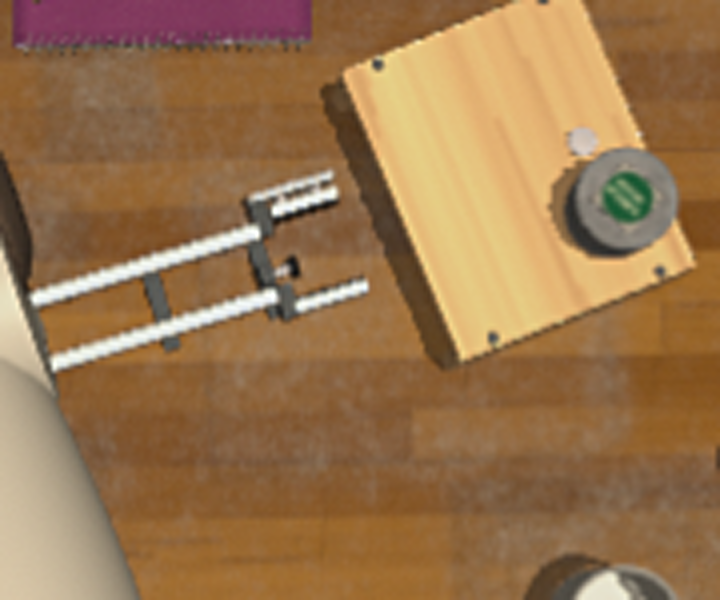

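```bash
python3 - <<'E'
from h import *
C=cam('top')
uv=np.array([[365,280],[340,197],[331,171],[300,266],[369,292]])/4+[270-.4,140-.4]
M=[[.260,-.029,.028],[.260,.027,.028],[.260,.048,.028],[.219,-.0075,.022],[.261,-.039,.028]]
p,e=fit(C,uv,M,[.58,.186,-1.29]);print('reach fit',p,np.degrees(p[2]));print(e.round(1))
# expected bumper & shelf in same image
c,s=np.cos(p[2]),np.sin(p[2])
print('throat',p[0]+c*.219+s*.001,p[1]+s*.219-c*.001)
for q in ((.5799,.1869,np.radians(-73.8)),):
  c,s=np.cos(q[2]),np.sin(q[2]);print('throat from tcp',q[0]+c*.219+s*.001,q[1]+s*.219-c*.001)
uv=np.array([[343,75],[580,-5],[694,265],[456,367]])/4+[269.6,139.6]
print(fit(C,uv[[0,2,3]],[[-.085,.105,.074],[.085,-.105,.074],[-.085,-.105,.074]],[.68,-.16,-1.2]))
E
```

```text
reach fit [ 0.58034831  0.19259255 -1.30086637] -74.53415247240596
[[-0.1 -0.6]
 [ 0.2  0.8]
 [ 0.2  0.1]
 [-0.6  0. ]
 [ 0.3 -0.2]]
throat 0.6377839188546361 -0.018744026037451508
throat from tcp 0.6400387585369143 -0.02368330826928976
(array([ 0.68419998, -0.16409194, -1.20845543]), array([[-1.44560927, -0.29524452],
       [ 0.28346602,  1.17261651],
       [ 0.64326694, -0.55331106]]))
```

```bash
python3 -m crank '-0.0005 0 -0.006 0 0 0;-0.001 0 -0.02 0 0 0;-0.0015 0 -0.036 0 0 0;-0.002 0 -0.053 0 0 0;-0.002 0 -0.07 0 0 0;-0.002 0 -0.085 0 0 0;-0.002 0 -0.097 0 0 0;-0.002 0 -0.108 0 0 0'; python3 -m crank '0 0 0 0 0 0;0 0 -0.002 0 0 0;0 0 -0.004 0 0 0'; python3 -m crank '0 0 -0.002 0 0 0;0 0 -0.004 0 0 0'
```

```text
time: 6.45
ee_pos: [0.6081, 0.0823, 0.0261]
tcp_rot: [-90.1, -0.1, 16.3]
wrist_force: [0.4, -1.0, -2.8]
opening: 0.0579
time: 6.75
ee_pos: [0.6089, 0.0802, 0.0261]
tcp_rot: [-90.0, -0.1, 16.4]
wrist_force: [-0.1, 0.6, -1.9]
opening: 0.0579
time: 6.95
ee_pos: [0.61, 0.0762, 0.0261]
tcp_rot: [-90.1, -0.1, 16.4]
wrist_force: [0.6, 0.5, -2.1]
opening: 0.0573
```

```bash
for i in 1; do python3 -m crank '0 0 -0.001 0 0 0;0 0 -0.002 0 0 0' ; done; python3 -m crank '0 0 -0.001 0 0 0;0 0 -0.002 0 0 0'; python3 -m crank '0 0 -0.001 0 0 0;0 0 -0.002 0 0 0'; python3 -m crank '0 0 -0.001 0 0 0;0 0 -0.002 0 0 0'
```

```text
time: 7.15
ee_pos: [0.6106, 0.0741, 0.0261]
tcp_rot: [-90.1, -0.1, 16.3]
wrist_force: [0.2, 0.1, -2.4]
opening: 0.0579
time: 7.35
ee_pos: [0.6112, 0.0721, 0.0261]
tcp_rot: [-90.1, -0.1, 16.3]
wrist_force: [-0.4, -0.5, -2.5]
opening: 0.0575
time: 7.55
ee_pos: [0.6118, 0.0701, 0.0261]
tcp_rot: [-90.1, -0.1, 16.3]
wrist_force: [-0.5, 0.5, -2.7]
opening: 0.0574
time: 7.75
ee_pos: [0.6123, 0.0683, 0.0261]
tcp_rot: [-90.0, -0.1, 16.3]
wrist_force: [-1.0, 1.4, -2.3]
opening: 0.0575
```

```bash
python3 -m crank '0 0 -0.0015 0 0 0'|grep -E 'pos|force'; python3 -m crank '0 0 0 0 0 0'|grep -E 'pos|force';python3 -m crank '0 0 -0.0015 0 0 0'|grep -E 'pos|force'; python3 -m crank '0 0 0 0 0 0'|grep -E 'pos|force'
```

```text
ee_pos: [0.6127, 0.067, 0.0261]
wrist_force: [-0.5, 2.4, -2.7]
ee_pos: [0.6127, 0.0669, 0.0261]
wrist_force: [-0.8, 2.4, -2.5]
ee_pos: [0.613, 0.0657, 0.0261]
wrist_force: [-1.3, 4.1, -2.0]
ee_pos: [0.6131, 0.0655, 0.0261]
wrist_force: [-1.9, 4.1, -1.7]
```

```bash
python3 -m crank '0 -0.0005 0 0 0 0;0 -0.001 0 0 0 0;0 -0.001 0 0 0 0;0 -0.001 0 0 0 0' 1 24; python3 -m crank '0 -0.0005 0 0 0 0;0 -0.001 0 0 0 0;0 -0.001 0 0 0 0;0 -0.001 0 0 0 0;0 -0.001 0 0 0 0' 1 39
```

```text
time: 8.55
ee_pos: [0.6127, 0.0653, 0.0269]
tcp_rot: [-90.0, -0.0, 16.3]
wrist_force: [-4.5, 3.3, -1.5]
opening: 0.0506
time: 9.05
ee_pos: [0.613, 0.0653, 0.028]
tcp_rot: [-90.1, -0.1, 16.3]
wrist_force: [-3.7, 3.0, -1.3]
opening: 0.0438
```

```bash
python3 -m crank '0 0 0.001 0 0 0;0 0 0.003 0 0 0;0 0 0.006 0 0 0;0 0 0.01 0 0 0'; python3 -m crank '0 0 0.004 0 0 0;0 0 0.008 0 0 0;0 0 0.012 0 0 0;0 0 0.016 0 0 0;0 0 0.02 0 0 0'
```

```text
time: 9.45
ee_pos: [0.6113, 0.0733, 0.0282]
tcp_rot: [-90.3, -0.1, 16.3]
wrist_force: [1.7, -8.9, -3.4]
opening: 0.0438
time: 9.95
ee_pos: [0.6059, 0.0928, 0.0283]
tcp_rot: [-90.3, -0.2, 16.3]
wrist_force: [2.9, -8.6, -4.3]
opening: 0.0437
```

```bash
python3 -m crank '0 0 0.005 0 0 0;0 0 0.01 0 0 0;0 0 0.015 0 0 0;0 0 0.02 0 0 0;0 0 0.025 0 0 0'|grep -E 'pos|force'; python3 -m crank '0 0 0.005 0 0 0;0 0 0.01 0 0 0;0 0 0.016 0 0 0;0 0 0.022 0 0 0;0 0 0.03 0 0 0;0 0 0.038 0 0 0;0 0 0.046 0 0 0;0 0 0.054 0 0 0'|grep -E 'pos|force'
```

```text
ee_pos: [0.5981, 0.1183, 0.0282]
wrist_force: [-0.2, -1.0, -2.6]
ee_pos: [0.5823, 0.1707, 0.028]
wrist_force: [0.7, -1.5, -1.5]
```

```bash
python3 -m crank '0 0 0.01 0 0 0;0 0 0.02 0 0 0;0 0 0.032 0 0 0;0 0 0.044 0 0 0;0 0 0.056 0 0 0;0 0 0.066 0 0 0;0 0 0.074 0 0 0;0 0 0.08 0 0 0'
python3 -m crank '0 0 0.004 0 0 0;0 0 0.004 0 0 0'
python3 - <<'E'
from h import *
im=vision.camera('top')[:,:,::-1]; cv2.imwrite('pics/top3.png',im)
cv2.imwrite('pics/c3.png',cv2.resize(im[140:290,270:450],(0,0),fx=4,fy=4,interpolation=cv2.INTER_CUBIC))
E
```

```text
time: 12.05
ee_pos: [0.5598, 0.2475, 0.0279]
tcp_rot: [-90.1, -0.1, 16.4]
wrist_force: [0.8, -1.7, -1.4]
opening: 0.0441
time: 12.25
ee_pos: [0.5587, 0.2512, 0.028]
tcp_rot: [-90.0, -0.1, 16.4]
wrist_force: [-1.0, 1.6, -1.1]
opening: 0.0442
```

View pics/c3.png

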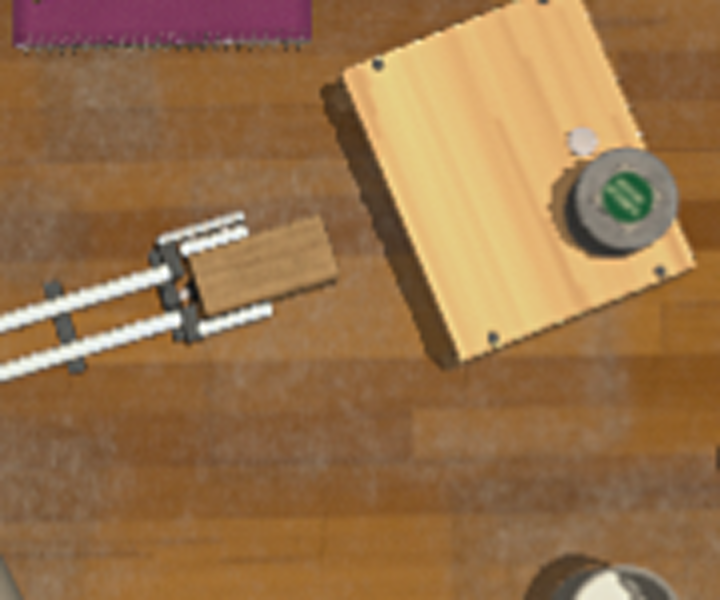

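```bash
python3 -m crank '0 0.0005 0 0 0 0;0 0.001 0 0 0 0;0 0.001 0 0 0 0;0 0.001 0 0 0 0' 1 24; python3 -m crank '0 0.0005 0 0 0 0;0 0.001 0 0 0 0;0 0.001 0 0 0 0;0 0.001 0 0 0 0' 1 20;  python3 -m crank '0 0 0 0 0 0;0 0 0 0 0 0;0 0 0 0 0 0;0 0 0 0 0 0;0 0 0 0 0 0;0 0 0 0 0 0' -1 20
```

```text
time: 12.7
ee_pos: [0.5589, 0.2507, 0.0277]
tcp_rot: [-90.0, -0.1, 16.3]
wrist_force: [-3.8, 2.1, 5.3]
opening: 0.0439
time: 13.1
ee_pos: [0.559, 0.2507, 0.0277]
tcp_rot: [-90.0, -0.1, 16.3]
wrist_force: [-7.3, 1.4, 12.6]
opening: 0.0438
time: 13.7
ee_pos: [0.5589, 0.2505, 0.0258]
tcp_rot: [-90.1, -0.1, 16.3]
wrist_force: [-0.1, 0.2, 0.3]
opening: 0.0853
```

Released. Rise straight up and check.

```bash
python3 -m crank '0 -0.01 0 0 0 0;0 -0.03 0 0 0 0;0 -0.06 0 0 0 0;0 -0.1 0 0 0 0;0 -0.14 0 0 0 0;0 -0.17 0 0 0 0;0 -0.18 0 0 0 0;0 -0.18 0 0 0 0' -1; python3 -m crank '0 0 0.05 0 0 0;0 0 0.1 0 0 0;0 0 0.15 0 0 0;0 0 0.16 0 0 0;0 0 0.16 0 0 0'
python3 - <<'E'
from h import *
a=vision.camera('top')[:,:,::-1]; s=vision.camera('scene')[:,:,::-1]; cv2.imwrite('pics/top4.png',a)
A=cv2.resize(a[120:300,160:460],(800,480),interpolation=cv2.INTER_CUBIC)
cv2.imwrite('pics/c4.png',A); cv2.imwrite('pics/c5.png',cv2.resize(s[170:330,220:460],(720,480),interpolation=cv2.INTER_CUBIC))
E
```

```text
time: 14.5
ee_pos: [0.5592, 0.2509, 0.208]
tcp_rot: [-90.0, -0.3, 16.3]
wrist_force: [0.3, 0.8, -0.1]
opening: 0.0853
time: 15.0
ee_pos: [0.5124, 0.4055, 0.2035]
tcp_rot: [-90.1, 0.1, 16.5]
wrist_force: [0.1, -0.4, 0.5]
opening: 0.0851
```

View pics/c4.png

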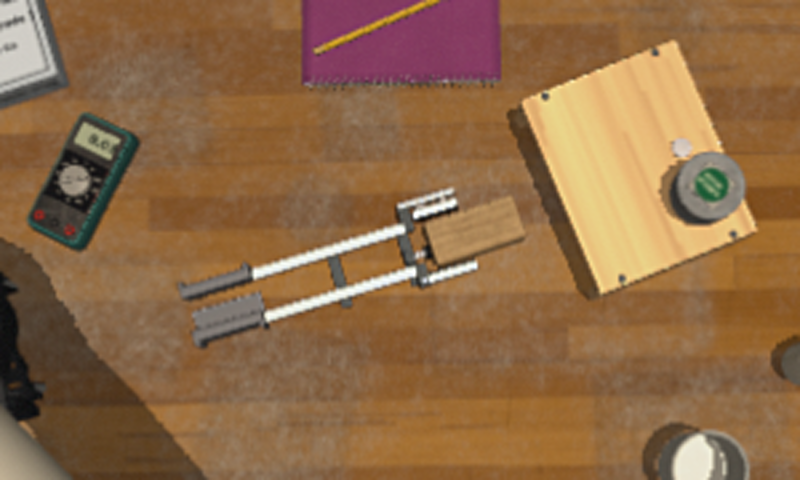

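View pics/c5.png

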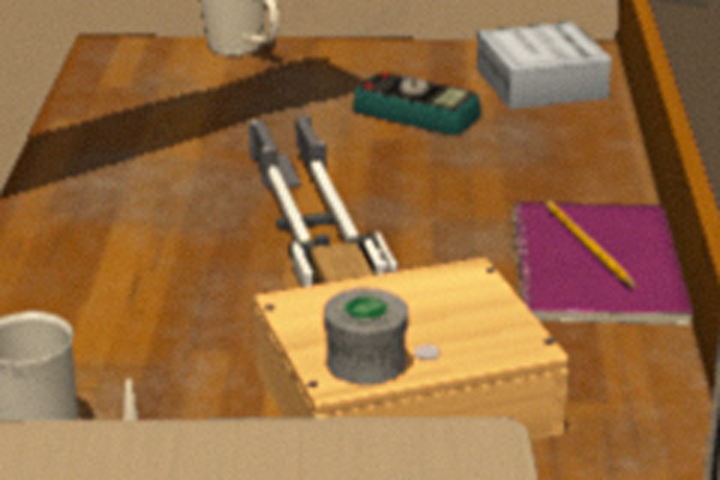

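```bash
python3 -c "
from workcell import bot
print(bot.job_done())"
```

```text
the job is handed in; nothing more can be done
None
```

The block is out from under the pad and lies flat on the worktop, clear of the shelf. I handed the job in at about 15 s on the robot's clock.

- **Approach:** I gripped the reacher by its handle at 20 N, so the jaws stayed open, and slid it into the gap along the block's axis. The bumper met the block at about 4 N.
- **Grip and pull:** I squeezed with 39 N and drew the block back about 190 mm; it needed about 150 mm to clear the mouth. The pull was about 9 N while the pad pressed on the block, slightly under the 10 to 17 N you gave. It fell to 1–2 N once the block was free.
- **Release:** Lowering the grip force in steps to 20 N did not open the fingers. Meanwhile my easing down pressed the tool onto the worktop with up to 13 N. I then opened the gripper fully and raised it clear.

**Last checks:** The final pictures show the jaws open and the block roughly 25 mm clear of the mouth by eye. The reacher looks flat on its skids. By eye, the shelf, tin, multimeter, bottle and beaker had not moved. The wrist force after release was near zero.

**Disagreement:** The top and wrist cameras differed by about 4–5 mm on the shelf's position, so I relied on the force reading for the bumper contact. I could not check directly that the block was not crushed, but it looks intact.

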